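Find the spindle with the worn bearing and lock it out

TASK

One of the two spindles of the white tube spinner has a worn bearing. Take the left spindle by its black ball and rock it gently to the left until it comes up firm (a push of about 5 N, never over 8 N), then likewise to the right, and after it do the same with the right spindle. Then push the red-balled lever in front of the spindle that has the play fully away from you to lock that one out, and leave the other lever, and everything else, as it was.

Things in the scene. Friction and masses are not known exactly. Their poses are not given: they have to be found in the camera images.
- spinner: white tube spinner fixed to the worktop, 240 mm deep (x) x 300 mm wide (y), its deck 50 mm high; origin at the centre of its underside, x pointing away from the robot, y to the left, z up. The two spindles stand at (45, 90) and (45, -90) mm in its frame, each with its lever in front of it
- knob_left (a point): centre of the black ball (30 mm across) on top of the left spindle, 147 mm above the worktop, the place to hold or push; the ball swivels on its rod. The two look alike; exactly one is worn. Under the ball a 12 mm rod, then 48 mm below its centre a metal rotor 76 mm across. It rocks only to the spinner's +y and -y, about a pivot 85 mm below the ball's centre; it rights itself when let go
- knob_right (a point): centre of the black ball (30 mm across) on top of the right spindle, 147 mm above the worktop, the place to hold or push; the ball swivels on its rod. The two look alike; exactly one is worn. Under the ball a 12 mm rod, then 48 mm below its centre a metal rotor 76 mm across. It rocks only to the spinner's +y and -y, about a pivot 85 mm below the ball's centre; it rights itself when let go
- spindle_left (a joint): bend of the mount of the spindle with ball knob_left, rad: 0 unloaded, + when the ball is pushed to the spinner's +y (left); 0.0043 rad (0.36 mm at the ball) per N of push, in both spindles. It leaves out free play: a worn spindle first swings almost without resistance, 9 mm at the ball to either side of upright, then comes up firm and bends; a sound one is firm at once
- spindle_right (a joint): bend of the mount of the spindle with ball knob_right, rad: 0 unloaded, + when the ball is pushed to the spinner's +y (left); 0.0043 rad (0.36 mm at the ball) per N of push, in both spindles. It leaves out free play: a worn spindle first swings almost without resistance, 9 mm at the ball to either side of upright, then comes up firm and bends; a sound one is firm at once
- casing_mid (a point): middle of the spinner's casing, 30 mm above the worktop, of no use to the work. The judge keeps the hidden wear in it: it lies 0.02 mm to the spinner's +y if the left bearing is the worn one, to -y if the right one, far too little to be measured
- lever_left_tip (a point): centre of the red ball (26 mm across) of the left (+y) lever, a 10 mm rod that swings fore and aft about an axle along the spinner's y, 60 mm below the ball. The axle is 72 mm above the worktop, at (-78, 90) mm in the spinner's frame, over a block 70 x 50 x 25 mm. The ball is 125 mm above the worktop at either end of its swing and travels 58 mm along the spinner's +x
- lever_right_tip (a point): centre of the red ball (26 mm across) of the right (-y) lever, a 10 mm rod that swings fore and aft about an axle along the spinner's y, 60 mm below the ball. The axle is 72 mm above the worktop, at (-78, -90) mm in the spinner's frame, over a block 70 x 50 x 25 mm. The ball is 125 mm above the worktop at either end of its swing and travels 58 mm along the spinner's +x
- lever_left (a joint): lever in front of the left spindle. Its joint reads 0 leaning towards the robot (running) and 1.0 rad leaning away (locked out); it stays where it is left, moves with about 1 to 2 N at its ball, and has a hard stop at each end. It may start up to 0.1.
- lever_right (a joint): lever in front of the right spindle. Its joint reads 0 leaning towards the robot (running) and 1.0 rad leaning away (locked out); it stays where it is left, moves with about 1 to 2 N at its ball, and has a hard stop at each end. It may start up to 0.1.
- brown_bottle: bystander: brown dropper bottle 38 x 39 x 96 mm, standing loose on the worktop left of the spinner; origin at the centre of its underside, z up
- specimen_cup: bystander: specimen cup with a yellow lid, 69 mm across, 68 mm high, standing loose on the worktop right of the spinner; origin at the centre of its underside, z up

How it is judged:
By the outcome, as a careful person would: the job done as asked, in the order asked, and still so for the second after the job is handed in, with the robot touching nothing.
It also fails if it takes over 58 s, if anything falls off the work surface, if the arm or the gripper's body presses on something with over 40 N, if the wrist force passes 120 N, or if a joint passes its speed limit or range.

ROBOT

A 6-joint arm with a two-finger parallel gripper is mounted at the origin on a cart in front of the work surface, level with it; the furniture and walls round the work are solid. World frame = base frame: x ahead of the robot, y to its left, z up, the work surface at z = 0. Lengths are in mm, angles in degrees, forces in N, time in s.
With the tool pointing down it reaches from about 350 to 850 mm from the base axis. Payload 8.1 kg.
Tool frame: the origin (TCP) lies between the finger pads; the fingertips stand 17 mm ahead of it and the grasp point (between the pads) lies 2 mm behind it; z points along the fingers, y is the line along which they close (so a half turn about z gives the same grasp; the last joint's range is limited). The gripper opens to 85 mm and grips with 20 to 120 N. Pads are 22 mm wide; open, the fingers measure 114 mm over their backs; the gripper's body (76 mm by 85 mm) begins 54 mm behind the grasp point. The pads swing forward as they close: fully open they stand 13 mm farther back than shut.
Start: joints at [71.425, 7.471, 85.268, -0, 87.261, -4.893], TCP at [141.9, 582.983, 212.092] pointing down, gripper open.
Joint ranges: [-169.43, 169.43], [-51.17, 129.36], [1.28, 143.12], [-76.62, 256.62], [0, 156.53], [-152.29, 152.29]. Speed limits (degrees/s): [136.94, 136.94, 159.86, 180, 180, 180].

INTERFACE

Orientations are given as [roll, pitch, yaw] about the fixed x, y, z axes, in that order (R = Rz(yaw) Ry(pitch) Rx(roll)).
In Python, from bench import sense, snapshot, hand_in, trace, place_of gives the robot as it stands.
- The arm moves only by the shell command python3 -m handwheel 'ROWS' [FORCE]. ROWS is JSON, a list of rows, each a list of 7 numbers: the opening, from -1 (shut) to 1 (fully open), then the shift along the tool's x, y, z in cm, then the turn, a rotation vector about the tool's x, y, z in rad. A call has 1 to 12 rows; each row shifts and turns the commanded pose from where the row before left it, along the tool's axes as they then stand; what a row does not reach is not made up. A row lasts 1/12 s, in which the tool goes at most 41.7 mm and 7.16 degrees, less where a joint would pass 70% of its speed; a pose out of reach is approached as far as the arm can. A call with a gripper value outside its range is refused whole. The fingers move at their own pace and stop on an object; FORCE is the grip in N (left out, the last holds). Time passes only in rows, so rows that do not move let the fingers close. It gives the time, the measured TCP pose, the force, the opening and the grip force at its end, in the units of the state.
- sense(): the state, without advancing time (a new reading comes with each control period).
- snapshot(name): name is "scene" or "top"; returns a dict with "image" (384x512x3 uint8, red, green, blue), "intrinsics" (3x3 intrinsics, pixels), "R" (3x3) and "t" (3): a world point X has camera coordinates R X + t. Camera axes: x right, y down, z forward; pixel columns grow to the right and rows downward; lengths in mm; the calibration is good to about 2 mm. A picture is of the moment at which its call begins. There is no depth.
- hand_in(): hands the job in; it is judged then, once.
Trained networks look in a picture, given as the dict that the camera call returned (one of the last four; its "shot" number tells which), for a name from the list of things; names that differ only in an ending like _2 or _b are one class to them, and where a whole thing is asked for, a point or a joint stands for the part that bears it (a point fixed in the world has none). Each returns a list of dicts, best first, with "conf" (0 to 1); they miss things now and then, are a little off and sometimes report something else, mostly with a low value. They report only what shows in the picture. A call takes as long as a camera call.
- trace(picture, query): "pixels" (384x512 bool, what is visible of it).
- place_of(picture, query): "location" ([x, y, z] in mm, in world coordinates, good to about 4 mm: a listed point, or the origin of a listed thing).
The state is a dict: "time": time; "joint_pos": joint angles; "qd": joint speeds; "joint_efforts": joint torques, N m; "tool_pos": TCP position; "tcp_rot": TCP orientation; "ft_force": force on the tool from outside, world axes, zero at the start; "wrist_torque": the same for the moment, N m; "finger_gap": finger opening in mm; "grip_force": force on a finger pad.
Only numpy, scipy, OpenCV 4.12 (cv2) and the standard library are available. Lean on these libraries where they do the work, as an engineer would, in place of code of your own. Each camera call takes 0.05 s, during which the arm holds its last target. There are 200 camera calls.

## Working session

There is one attempt and no reset: what is moved stays moved. The work goes in short steps, Python scripts to look and compute and a shell command to move; the robot and the scene stay as the last step left them, time stands still between calls to the robot, and variables do not carry over. Pictures are saved under pics/ and viewed, at most 10 in all, crops included, and the job is handed in when it is done.

```bash
mkdir -p pics; cat > h.py <<'E'
import numpy as np,cv2
from bench import *
def save(p,n): cv2.imwrite('pics/'+n,cv2.cvtColor(p['image'],cv2.COLOR_RGB2BGR))
def proj(p,X):
    c=np.array(p['R'])@np.array(X)+np.array(p['t']); u=np.array(p['intrinsics'])@c; return u[:2]/u[2]
def ray(p,px,z):
    R=np.array(p['R']);t=np.array(p['t']);K=np.array(p['intrinsics'])
    o=-R.T@t; d=R.T@np.linalg.inv(K)@np.array([px[0],px[1],1.]); return o+d*(z-o[2])/d[2]
E
python3 - <<'E'
from h import *
s=sense(); print({k:np.round(v,2).tolist() for k,v in s.items()})
for n in ['scene','top']:
    p=snapshot(n); save(p,n+'1.png'); print(n,-np.array(p['R']).T@np.array(p['t']))
    for q in ['spinner','knob_left','knob_right','lever_left_tip','lever_right_tip','brown_bottle','specimen_cup']:
        r=place_of(p,q); print(q,[(np.round(a['location']).tolist(),round(a['conf'],2),np.round(proj(p,a['location'])).tolist()) for a in r[:3]])
E
```

```text
{'time': 0.0, 'joint_pos': [71.43, 7.52, 85.33, 0.0, 87.26, -4.89], 'qd': [0.03, 0.05, -0.01, 0.08, 0.12, -0.03], 'joint_efforts': [-0.0, -56.94, -50.05, -0.0, 0.02, -0.0], 'tool_pos': [141.69, 582.44, 211.03], 'tcp_rot': [-179.9, -0.01, 166.32], 'ft_force': [0.32, 0.02, 0.44], 'wrist_torque': [-0.04, -0.01, 0.07], 'grip_force': 0.0, 'finger_gap': 85.85}
scene [ -16.22669765 -668.82350762  859.54175419]
spinner [([566.0, 28.0, -1.0], 0.7, [273.0, 224.0]), ([512.0, 412.0, -3.0], 0.27, [188.0, 169.0])]
knob_left [([608.0, 120.0, 149.0], 0.41, [265.0, 161.0])]
knob_right [([462.0, 114.0, 127.0], 0.47, [223.0, 188.0]), ([618.0, -62.0, 146.0], 0.43, [312.0, 193.0])]
lever_left_tip [([458.0, 118.0, 129.0], 0.49, [221.0, 188.0])]
lever_right_tip [([467.0, -64.0, 128.0], 0.44, [266.0, 223.0])]
brown_bottle [([513.0, 410.0, -2.0], 0.81, [189.0, 169.0]), ([609.0, 123.0, 148.0], 0.26, [264.0, 161.0])]
specimen_cup [([514.0, -325.0, -1.0], 0.79, [353.0, 316.0])]
top [ 377.89307601   43.92572451 1524.37242458]
spinner [([571.0, 28.0, 4.0], 0.74, [257.0, 193.0])]
knob_left []
knob_right [([616.0, -58.0, 147.0], 0.46, [288.0, 170.0])]
lever_left_tip [([460.0, 114.0, 124.0], 0.43, [228.0, 226.0])]
lever_right_tip [([465.0, -62.0, 126.0], 0.59, [290.0, 224.0])]
brown_bottle [([508.0, 409.0, -4.0], 0.62, [136.0, 214.0]), ([613.0, 114.0, 146.0], 0.37, [228.0, 172.0]), ([569.0, 28.0, 3.0], 0.2, [257.0, 193.0])]
specimen_cup [([513.0, -326.0, 0.0], 0.67, [371.0, 210.0])]
```

```bash
python3 -c "
import cv2,numpy as np
a=cv2.imread('pics/scene1.png');b=cv2.imread('pics/top1.png');cv2.imwrite('pics/both.png',cv2.resize(np.vstack([a,b]),(800,1200))[:,:])
cv2.imwrite('pics/s.png',cv2.resize(a,(800,600)));cv2.imwrite('pics/t.png',cv2.resize(b,(800,600)))"
```

```text
(no output)
```

View pics/s.png

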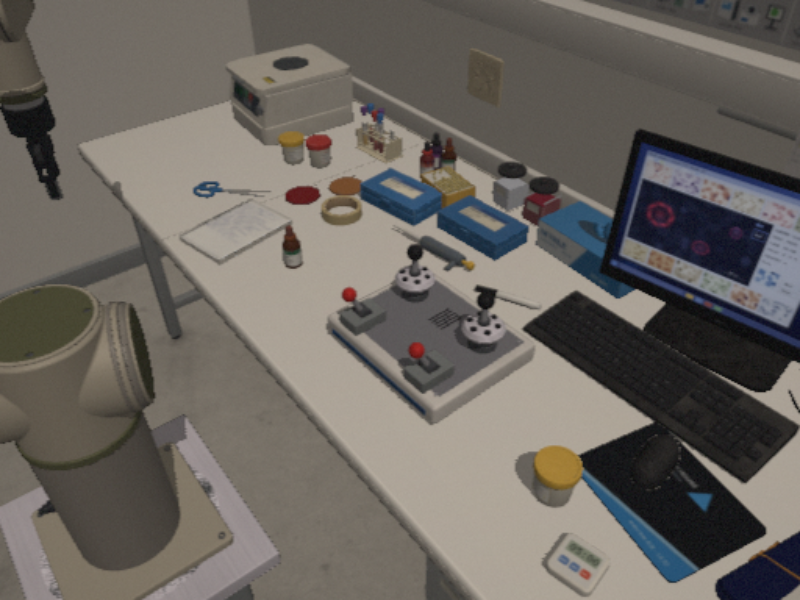

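View pics/t.png

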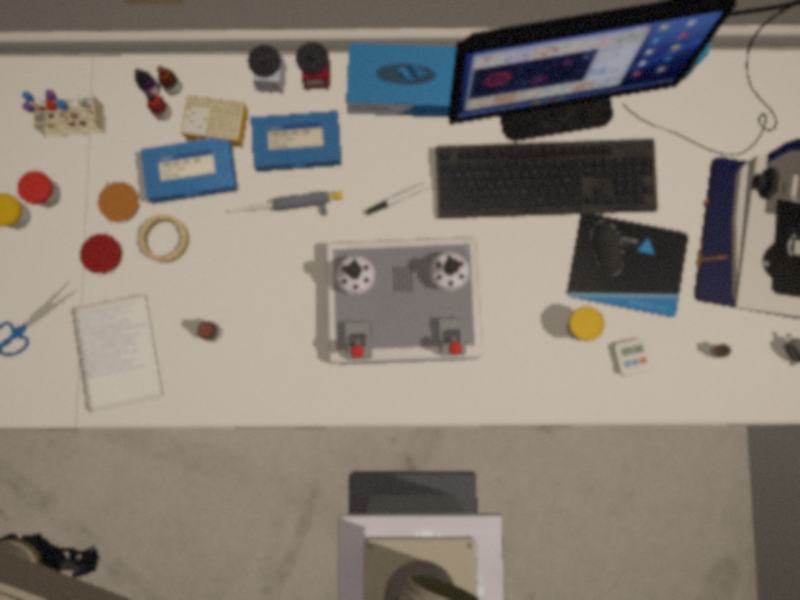

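The scene view shows the spinner mid-bench. In the 800 px top view the black balls are at about (354,268) and (450,268), and the red balls at (358,351) and (456,348). The network points agree with this at the right heights, with a spinner yaw of about 2.2°. I'll turn the tool and head over.

```bash
python3 -m handwheel '[[0.5,0,0,0,0,0,-0.0925],[0.5,0,0,0,0,0,-0.0925],[0.5,0,0,0,0,0,-0.0925],[0.5,-2.5,-2.67,0,0,0,0],[0.5,-2.5,-2.67,0,0,0,0],[0.5,-2.5,-2.67,0,0,0,0],[0.5,-2.5,-2.67,0,0,0,0],[0.5,-2.5,-2.67,0,0,0,0],[0.5,-2.5,-2.67,0,0,0,0],[0.5,-2.5,-2.67,0,0,0,0],[0.5,-2.5,-2.67,0,0,0,0],[0.5,-2.5,-2.67,0,0,0,0]]' 20
python3 - <<'E'
from h import *
P=[snapshot(n) for n in ['scene','top']]
for q,z in [('knob_left',147),('knob_right',147),('lever_left_tip',125),('lever_right_tip',125)]:
    for p in P: print(q,[(np.round(a['location'],1).tolist(),round(a['conf'],2)) for a in place_of(p,q)[:2]])
for p in P:
    im=p['image'].astype(int); m=(im[...,0]>130)&(im[...,1]<70)&(im[...,2]<70)
    n,l,s,c=cv2.connectedComponentsWithStats(m.astype(np.uint8))
    for i in range(1,n):
        w=ray(p,c[i],125)
        if s[i,4]>8 and 400<w[0]<550 and -150<w[1]<200: print('red',w.round(1),s[i,4])
E
```

```text
time: 1.8
tool_pos: [377.1, 350.2, 212.4]
tcp_rot: [180.0, 0.0, -177.8]
ft_force: [0.9, 0.1, -0.2]
finger_gap: 64.4
grip_force: 0.0
knob_left [([609.7, 121.5, 149.1], 0.49)]
knob_left [([612.2, 116.0, 150.6], 0.49)]
knob_right [([615.8, -56.0, 144.6], 0.58)]
knob_right [([614.1, -57.0, 147.4], 0.41)]
lever_left_tip [([460.1, 114.4, 125.0], 0.44)]
lever_left_tip [([462.8, 114.1, 125.3], 0.62)]
lever_right_tip [([461.2, -62.6, 129.4], 0.43)]
lever_right_tip [([467.9, -62.6, 123.5], 0.4)]
red [466.9 120.4 125. ] 31
red [471.6 -61.1 125. ] 42
red [469.  -65.8 125. ] 39
red [464.7 114.  125. ] 42
```

```bash
python3 -m handwheel '[[0.5,-2.5,-2.67,0,0,0,0],[0.5,-2.5,-2.67,0,0,0,0],[0.5,-2.5,-2.67,0,0,0,0],[0.5,-2.5,-2.67,0,0,0,0],[0.5,-2.5,-2.67,0,0,0,0],[0.5,-2.5,-2.67,0,0,0,0],[0.5,-2.5,-2.67,0,0,0,0],[0.5,-2.5,-2.67,0,0,0,0],[0.5,-2.5,-2.67,0,0,0,0],[0.5,0,0,0,0,0,0],[0.5,0,0,0,0,0,0]]'
python3 - <<'E'
from h import *
p=snapshot('scene'); cv2.imwrite('pics/c1.png',cv2.resize(cv2.cvtColor(p['image'][90:270,170:410],cv2.COLOR_RGB2BGR),None,fx=3,fy=3)); print(proj(p,[611,119,147]))
E
```

```text
time: 3.22
tool_pos: [610.7, 119.3, 211.3]
tcp_rot: [-180.0, -0.1, -177.9]
ft_force: [-0.4, 1.3, 0.0]
finger_gap: 64.2
grip_force: 0.0
[265.59527347 161.3264193 ]
```

View pics/c1.png

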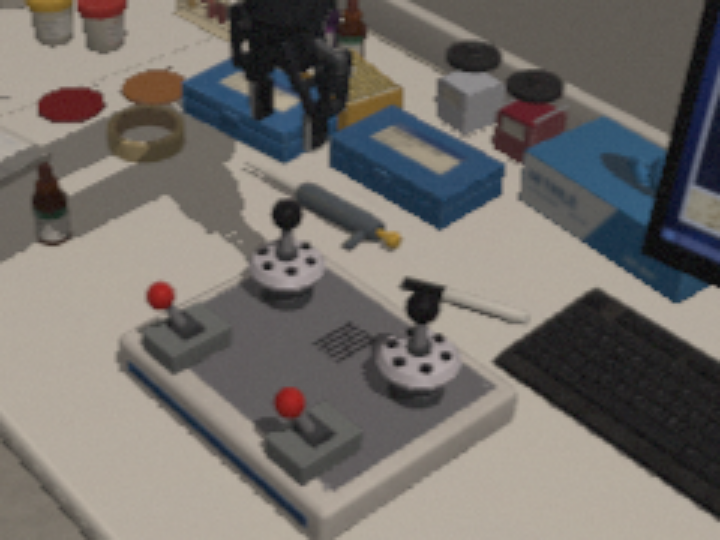

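The gripper hangs above the left ball. The ball is at crop (287,214), which is pixel (265.7,161.3) and matches the estimate. Descending astride it.

```bash
python3 -m handwheel '[[0.5,0,0,2.1,0,0,0],[0.5,0,0,2.1,0,0,0],[0.5,0,0,2.1,0,0,0],[0.5,0,0,0,0,0,0],[0.5,0,0,0,0,0,0]]' | egrep 'time|pos|ft'
python3 -m handwheel '[[0.5,0,0.4,0,0,0,0],[0.5,0,0.4,0,0,0,0],[0.5,0,0.2,0,0,0,0],[0.5,0,0,0,0,0,0],[0.5,0,0,0,0,0,0]]'| egrep 'time|pos|ft'
python3 -m handwheel '[[0.5,0,0.1,0,0,0,0],[0.5,0,0,0,0,0,0]]'| egrep 'time|pos|ft'
python3 -m handwheel '[[0.5,0,0.1,0,0,0,0],[0.5,0,0,0,0,0,0]]'| egrep 'time|pos|ft'
python3 -m handwheel '[[0.5,0,0.1,0,0,0,0],[0.5,0,0,0,0,0,0]]'| egrep 'time|pos|ft'
```

```text
time: 3.68
tool_pos: [608.3, 121.6, 148.1]
ft_force: [-0.5, -0.6, -0.0]
time: 4.1
tool_pos: [610.2, 130.5, 150.0]
ft_force: [-0.3, -0.3, -0.0]
time: 4.27
tool_pos: [609.8, 131.2, 149.3]
ft_force: [-0.4, 0.6, -0.1]
time: 4.43
tool_pos: [609.7, 132.2, 149.0]
ft_force: [0.5, -0.3, 0.4]
time: 4.6
tool_pos: [609.6, 133.2, 149.0]
ft_force: [-0.3, 0.6, -0.3]
```

```bash
python3 -m handwheel '[[0.5,0,0.15,0,0,0,0],[0.5,0,0,0,0,0,0]]'| egrep 'time|pos|ft'
python3 -m handwheel '[[0.5,0,0.1,0,0,0,0],[0.5,0,0,0,0,0,0]]'| egrep 'time|pos|ft'
python3 -m handwheel '[[0.5,0,0.1,0,0,0,0],[0.5,0,0,0,0,0,0]]'| egrep 'pos|ft'
```

```text
time: 4.77
tool_pos: [609.6, 134.8, 149.1]
ft_force: [0.3, -0.1, -0.0]
time: 4.93
tool_pos: [609.5, 135.8, 149.1]
ft_force: [0.1, -0.6, -0.2]
tool_pos: [609.5, 136.8, 149.1]
ft_force: [-0.7, 0.9, 0.2]
```

```bash
python3 -m handwheel '[[0.5,0,0.1,0,0,0,0],[0.5,0,0,0,0,0,0]]'| egrep 'time|pos|ft'
python3 -m handwheel '[[0.5,0,0.05,0,0,0,0],[0.5,0,0.05,0,0,0,0],[0.5,0,0,0,0,0,0]]'| egrep 'time|pos|ft'
```

```text
time: 5.27
tool_pos: [609.5, 137.8, 149.1]
ft_force: [-0.5, -0.4, 0.1]
time: 5.52
tool_pos: [609.4, 138.7, 149.1]
ft_force: [-0.2, 0.1, 0.3]
```

```bash
python3 -m handwheel '[[0.5,0,0.05,0,0,0,0],[0.5,0,0.05,0,0,0,0],[0.5,0,0,0,0,0,0]]'| egrep 'time|pos|ft'
```

```text
time: 5.77
tool_pos: [609.4, 139.7, 149.1]
ft_force: [0.4, 1.4, -0.6]
```

```bash
python3 -m handwheel '[[0.5,0,0.05,0,0,0,0],[0.5,0,0.05,0,0,0,0],[0.5,0,0,0,0,0,0]]'| egrep 'time|pos|ft'
```

```text
time: 6.02
tool_pos: [609.4, 140.7, 149.1]
ft_force: [-0.7, 0.3, 0.2]
```

```bash
python3 -m handwheel '[[0.5,0,0.05,0,0,0,0],[0.5,0,0.05,0,0,0,0],[0.5,0,0,0,0,0,0]]'| egrep 'time|pos|ft'
```

```text
time: 6.27
tool_pos: [609.3, 141.8, 149.1]
ft_force: [-0.7, 0.4, 0.3]
```

```bash
for i in 1; do :; done; python3 -m handwheel '[[0.5,0,0.05,0,0,0,0],[0.5,0,0.05,0,0,0,0],[0.5,0,0,0,0,0,0]]'| egrep 'time|pos|ft'
```

```text
time: 6.52
tool_pos: [609.3, 142.7, 149.1]
ft_force: [-0.3, -0.6, 0.6]
```

```bash
python3 -m handwheel '[[0.5,0,0.05,0,0,0,0],[0.5,0,0.05,0,0,0,0],[0.5,0,0,0,0,0,0]]'| egrep 'time|pos|ft'
```

```text
time: 6.77
tool_pos: [609.2, 143.7, 149.1]
ft_force: [-0.1, -0.5, -0.2]
```

```bash
python3 - <<'E'
from h import *
p=snapshot('scene'); cv2.imwrite('pics/c2.png',cv2.resize(cv2.cvtColor(p['image'][120:210,220:340],cv2.COLOR_RGB2BGR),None,fx=6,fy=6,interpolation=cv2.INTER_CUBIC))
E
```

```text
(no output)
```

View pics/c2.png

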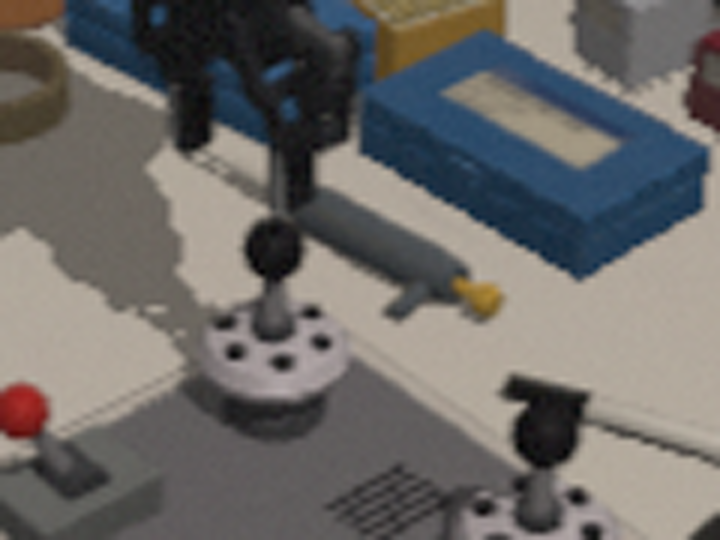

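```bash
python3 - <<'E'
from h import *
p=snapshot('scene')
for X in [(609,112,132),(609,112,142),(609,112,152),(609,112,162),(609,105,152),(609,176,142),(609,176,162),(611,119,147)]: print(X,proj(p,X).round(1))
for z in (130,140,150,160): print(z,ray(p,(269,154),z).round(),ray(p,(251.5,145),z).round())
m=trace(p,'knob_left'); 
p=snapshot('top'); cv2.imwrite('pics/c3.png',cv2.resize(cv2.cvtColor(p['image'][130:250,180:340],cv2.COLOR_RGB2BGR),None,fx=5,fy=5,interpolation=cv2.INTER_CUBIC))
E
```

```text
(609, 112, 132) [266.6 167. ]
(609, 112, 142) [266.6 164.2]
(609, 112, 152) [266.6 161.3]
(609, 112, 162) [266.6 158.3]
(609, 105, 152) [268.2 162.4]
(609, 176, 142) [252.9 154.1]
(609, 176, 162) [252.7 148.4]
(611, 119, 147) [265.6 161.3]
130 [657. 161. 130.] [646. 232. 130.]
140 [648. 149. 140.] [637. 219. 140.]
150 [639. 138. 150.] [628. 207. 150.]
160 [629. 127. 160.] [619. 195. 160.]
```

View pics/c3.png

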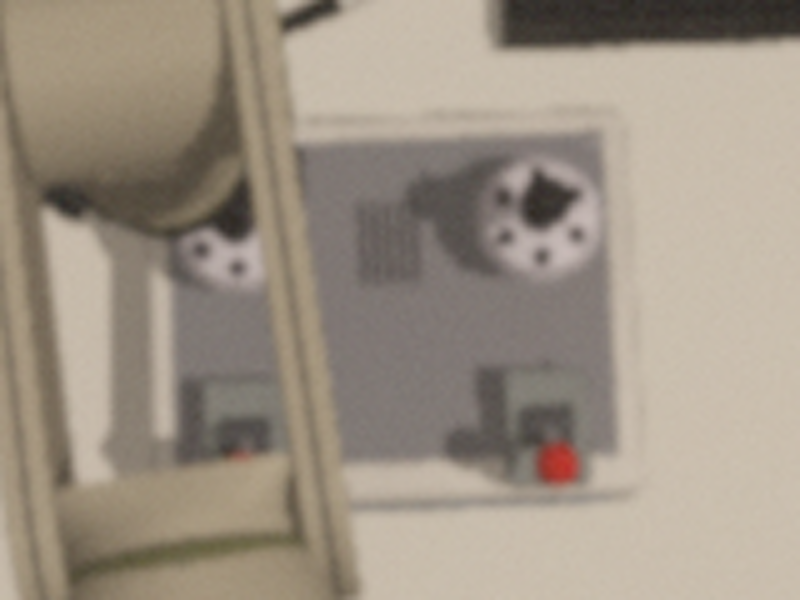

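The finger tips end at about (269,154) and (251.5,145) px. That is higher than the reported TCP implies, and the ball at (265.3,161.3) has not moved. The fingers may be passing over it, so I'll check against the start picture and re-centre.

```bash
python3 -m handwheel '[[0.5,0,-1.2,0,0,0,0],[0.5,0,-1.2,0,0,0,0],[0.5,0,0,0,0,0,0],[0.5,0,0,0,0,0,0]]'
python3 - <<'E'
from h import *
a=cv2.imread('pics/scene1.png')[60:150,0:120]
p=snapshot('scene'); b=cv2.cvtColor(p['image'][120:210,220:340],cv2.COLOR_RGB2BGR)
def mark(im,off,pts):
    im=cv2.resize(im,None,fx=6,fy=6,interpolation=cv2.INTER_CUBIC)
    for X in pts:
        u=(proj(p,X)-off)*6; cv2.circle(im,tuple(int(v) for v in u),3,(0,255,0),-1)
    return im
t=sense()['tool_pos']; print(t)
y=np.array([-.038,.999,0])
A=mark(a,(0,60),[(141.9,583,212),(141.9,583,195)])
B=mark(b,(220,120),[np.array(t)+s*y*32+[0,0,dz] for s in(-1,1) for dz in(-17,0)])
cv2.imwrite('pics/c4.png',cv2.resize(np.vstack([A[:,:],B]),(400,600)))
E
```

```text
time: 7.3
tool_pos: [610.3, 118.3, 149.1]
tcp_rot: [-180.0, 0.0, -177.9]
ft_force: [-0.4, 0.2, 0.1]
finger_gap: 64.2
grip_force: 0.0
[610.28854761 118.88282143 149.15087955]
```

View pics/c4.png

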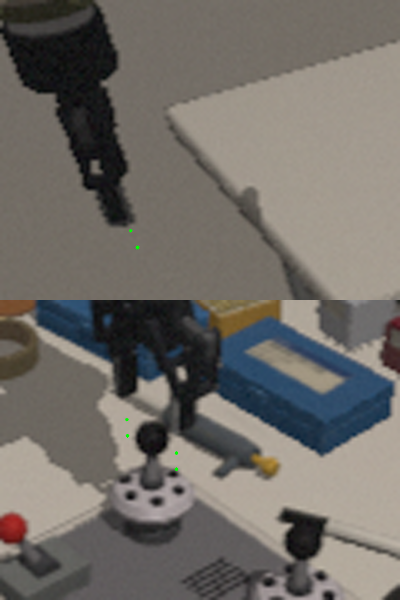

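The tips really do sit about 25–30 mm higher than the stated TCP; the green marks show where they should be. I'll descend astride the ball, watching the vertical force.

```bash
python3 -m handwheel '[[0.5,0,0,0.6,0,0,0],[0.5,0,0,0.6,0,0,0],[0.5,0,0,0,0,0,0]]' | egrep 'pos|ft'
python3 -m handwheel '[[0.5,0,0,0.6,0,0,0],[0.5,0,0,0.6,0,0,0],[0.5,0,0,0,0,0,0]]' | egrep 'time|pos|ft'
python3 - <<'E'
from h import *
p=snapshot('scene'); b=p['image'][130:190,225:305]
q=snapshot('top')['image'][130:190,190:270]
cv2.imwrite('pics/c5.png',cv2.resize(cv2.cvtColor(b,cv2.COLOR_RGB2BGR),None,fx=9,fy=9,interpolation=cv2.INTER_CUBIC))
E
```

```text
tool_pos: [609.1, 119.8, 134.9]
ft_force: [-0.7, 0.3, -0.2]
time: 7.85
tool_pos: [609.1, 119.7, 123.1]
ft_force: [-0.5, -0.3, -0.2]
```

View pics/c5.png

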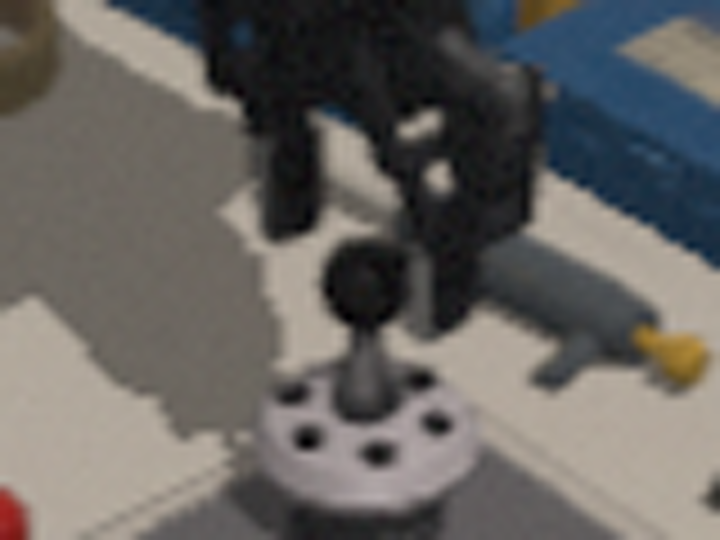

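The tips are at crop (290,235) and (440,330). Their midpoint lies on the ball centre's ray, so they sit at ball-centre height with the ball between them. Going 10 mm lower, then rocking left.

```bash
python3 -m handwheel '[[0.5,0,0,0.5,0,0,0],[0.5,0,0,0.5,0,0,0],[0.5,0,0,0,0,0,0]]' | egrep 'pos|ft'
python3 -m handwheel '[[0.5,0,0.4,0,0,0,0],[0.5,0,0.4,0,0,0,0],[0.5,0,0.2,0,0,0,0],[0.5,0,0,0,0,0,0],[0.5,0,0,0,0,0,0]]'| egrep 'time|pos|ft'
python3 -m handwheel '[[0.5,0,0.1,0,0,0,0],[0.5,0,0.1,0,0,0,0],[0.5,0,0,0,0,0,0]]'| egrep 'pos|ft'
```

```text
tool_pos: [609.5, 119.6, 113.7]
ft_force: [-0.7, -0.1, 0.2]
time: 8.62
tool_pos: [609.9, 130.0, 115.3]
ft_force: [-0.0, -0.2, -0.2]
tool_pos: [609.7, 131.8, 115.2]
ft_force: [-0.1, 0.2, 0.8]
```

```bash
python3 -m handwheel '[[0.5,0,0.1,0,0,0,0],[0.5,0,0.1,0,0,0,0],[0.5,0,0,0,0,0,0]]'| egrep 'time|pos|ft'
```

```text
time: 9.12
tool_pos: [609.6, 133.8, 115.1]
ft_force: [-0.4, 0.1, -0.4]
```

```bash
python3 -m handwheel '[[0.5,0,0.1,0,0,0,0],[0.5,0,0,0,0,0,0]]'| egrep 'time|pos|ft'
```

```text
time: 9.28
tool_pos: [609.6, 134.8, 115.1]
ft_force: [0.2, 0.9, -1.0]
```

```bash
python3 -m handwheel '[[0.5,0,0.1,0,0,0,0],[0.5,0,0,0,0,0,0]]'| egrep 'time|pos|ft'
```

```text
time: 9.45
tool_pos: [609.5, 135.8, 115.1]
ft_force: [0.2, 0.8, -0.3]
```

```bash
python3 -m handwheel '[[0.5,0,0.1,0,0,0,0],[0.5,0,0,0,0,0,0]]'| egrep 'time|pos|ft'
```

```text
time: 9.62
tool_pos: [609.5, 136.8, 115.1]
ft_force: [0.0, -0.4, 0.1]
```

```bash
python3 -m handwheel '[[0.5,0,0.1,0,0,0,0],[0.5,0,0,0,0,0,0]]'| egrep 'time|pos|ft'
```

```text
time: 9.78
tool_pos: [609.5, 137.8, 115.1]
ft_force: [-0.1, 0.3, 0.0]
```

```bash
python3 -m handwheel '[[0.5,0,0.1,0,0,0,0],[0.5,0,0,0,0,0,0]]'| egrep 'time|pos|ft'
```

```text
time: 9.95
tool_pos: [609.4, 138.8, 115.1]
ft_force: [-0.6, 0.0, 0.2]
```

```bash
python3 -m handwheel '[[0.5,0,0.1,0,0,0,0],[0.5,0,0,0,0,0,0]]'| egrep 'time|pos|ft'
```

```text
time: 10.12
tool_pos: [609.4, 139.8, 115.1]
ft_force: [0.2, 0.3, 0.7]
```

```bash
python3 - <<'E'
from h import *
p=snapshot('scene'); save(p,'f1.png')
a=cv2.imread('pics/scene1.png',0);b=cv2.imread('pics/f1.png',0)
for r in (157,160,163,166): print(r,a[r,256:282].tolist(),'\n   ',b[r,256:282].tolist())
print([(np.round(x['location']).tolist(),round(x['conf'],2)) for x in place_of(p,'knob_left')])
E
```

```text
157 [164, 160, 164, 161, 162, 137, 84, 46, 37, 34, 34, 39, 43, 45, 41, 48, 52, 54, 55, 61, 65, 67, 71, 70, 69, 73] 
    [169, 167, 167, 168, 145, 90, 35, 21, 11, 38, 67, 65, 34, 21, 22, 25, 24, 40, 55, 63, 67, 72, 72, 73, 75, 77]
160 [161, 162, 160, 162, 126, 19, 22, 22, 29, 34, 35, 36, 27, 24, 91, 137, 129, 82, 56, 37, 44, 49, 51, 53, 60, 62] 
    [170, 169, 167, 132, 44, 23, 18, 24, 29, 48, 72, 72, 48, 13, 18, 19, 13, 48, 56, 41, 43, 47, 53, 60, 60, 68]
163 [162, 164, 162, 161, 135, 61, 24, 19, 21, 20, 14, 26, 15, 20, 114, 160, 160, 161, 162, 158, 156, 129, 87, 66, 48, 38] 
    [170, 170, 168, 150, 94, 21, 12, 23, 20, 45, 72, 74, 49, 23, 34, 37, 49, 125, 167, 165, 161, 137, 90, 68, 48, 44]
166 [162, 161, 162, 162, 162, 157, 157, 119, 36, 25, 29, 93, 141, 157, 163, 163, 164, 163, 162, 162, 162, 160, 163, 163, 158, 155] 
    [169, 168, 171, 169, 169, 165, 139, 86, 47, 55, 73, 84, 102, 107, 135, 164, 167, 170, 169, 168, 171, 169, 172, 168, 168, 162]
[([609.0, 124.0, 147.0], 0.59)]
```

The ball's left edge has moved about 0.8 px, or 4 mm to the left, with almost no force: the left spindle has play. Continuing until it is firm.

```bash
python3 -m handwheel '[[0.5,0,0.1,0,0,0,0],[0.5,0,0.1,0,0,0,0],[0.5,0,0,0,0,0,0]]'| egrep 'time|pos|ft'
```

```text
time: 10.47
tool_pos: [609.3, 141.8, 115.1]
ft_force: [0.1, -0.2, 0.4]
```

```bash
python3 -m handwheel '[[0.5,0,0.1,0,0,0,0],[0.5,0,0,0,0,0,0]]'| egrep 'time|pos|ft'
```

```text
time: 10.63
tool_pos: [609.3, 142.8, 115.1]
ft_force: [-0.0, 0.1, 0.1]
```

```bash
python3 -m handwheel '[[0.5,0,0.1,0,0,0,0],[0.5,0,0,0,0,0,0]]'| egrep 'time|pos|ft'
```

```text
time: 10.8
tool_pos: [609.2, 143.8, 115.1]
ft_force: [-0.8, -0.5, -0.5]
```

```bash
python3 -m handwheel '[[0.5,0,0.1,0,0,0,0],[0.5,0,0,0,0,0,0]]'| egrep 'time|pos|ft'
```

```text
time: 10.97
tool_pos: [609.2, 144.8, 115.1]
ft_force: [0.2, -0.4, -1.0]
```

```bash
python3 -m handwheel '[[0.5,0,0.1,0,0,0,0],[0.5,0,0,0,0,0,0]]'| egrep 'time|pos|ft'
```

```text
time: 11.13
tool_pos: [609.2, 145.8, 115.1]
ft_force: [-0.7, -0.1, -0.3]
```

```bash
python3 -m handwheel '[[0.5,0,0.1,0,0,0,0],[0.5,0,0,0,0,0,0]]'| egrep 'time|pos|ft'
```

```text
time: 11.3
tool_pos: [609.1, 146.7, 115.1]
ft_force: [0.8, -1.1, 0.4]
```

```bash
python3 -m handwheel '[[0.5,0,0.05,0,0,0,0],[0.5,0,0,0,0,0,0]]'| egrep 'time|pos|ft'
```

```text
time: 11.47
tool_pos: [609.1, 147.0, 115.1]
ft_force: [0.4, -0.8, 0.0]
```

```bash
python3 -m handwheel '[[0.5,0,0.05,0,0,0,0],[0.5,0,0,0,0,0,0]]'| egrep 'time|pos|ft'
```

```text
time: 11.63
tool_pos: [609.1, 147.4, 115.1]
ft_force: [1.0, -3.3, 0.2]
```

```bash
python3 -m handwheel '[[0.5,0,0.05,0,0,0,0],[0.5,0,0,0,0,0,0]]'| egrep 'time|pos|ft'
```

```text
time: 11.8
tool_pos: [609.1, 147.9, 115.0]
ft_force: [0.9, -4.1, 0.3]
```

```bash
python3 -m handwheel '[[0.5,0,0.04,0,0,0,0],[0.5,0,0,0,0,0,0]]'| egrep 'time|pos|ft'
```

```text
time: 11.97
tool_pos: [609.1, 148.2, 115.0]
ft_force: [-0.4, -4.1, -0.7]
```

```bash
python3 -m handwheel '[[0.5,0,0.03,0,0,0,0],[0.5,0,0,0,0,0,0]]'| egrep 'time|pos|ft'
python3 -m handwheel '[[0.5,0,0,0,0,0,0],[0.5,0,0,0,0,0,0]]'| egrep 'time|pos|ft'
```

```text
time: 12.13
tool_pos: [609.1, 148.5, 115.1]
ft_force: [-0.5, -5.5, 0.4]
time: 12.3
tool_pos: [609.1, 148.5, 115.0]
ft_force: [-0.3, -5.9, 0.5]
```

Left side is firm at about 5.5 N after the play. Now the right side, expecting contact near y=103.6 and firm near 94.6.

```bash
python3 -m handwheel '[[0.5,0,-0.3,0,0,0,0],[0.5,0,-0.5,0,0,0,0],[0.5,0,-0.7,0,0,0,0],[0.5,0,-0.8,0,0,0,0],[0.5,0,-0.8,0,0,0,0],[0.5,0,-0.6,0,0,0,0],[0.5,0,-0.4,0,0,0,0],[0.5,0,-0.2,0,0,0,0],[0.5,0,0,0,0,0,0]]'| egrep 'time|pos|ft'
python3 -m handwheel '[[0.5,0,-0.1,0,0,0,0],[0.5,0,-0.1,0,0,0,0],[0.5,0,-0.1,0,0,0,0],[0.5,0,0,0,0,0,0]]'| egrep 'time|pos|ft'
```

```text
time: 13.05
tool_pos: [610.7, 105.2, 115.1]
ft_force: [0.4, -0.2, -0.3]
time: 13.38
tool_pos: [610.8, 102.9, 115.1]
ft_force: [-0.4, 0.7, -0.4]
```

```bash
python3 -m handwheel '[[0.5,0,-0.1,0,0,0,0],[0.5,0,0,0,0,0,0]]'| egrep 'time|pos|ft'
```

```text
time: 13.55
tool_pos: [610.8, 101.9, 115.1]
ft_force: [0.3, 0.3, -0.4]
```

```bash
python3 -m handwheel '[[0.5,0,-0.1,0,0,0,0],[0.5,0,0,0,0,0,0]]'| egrep 'time|pos|ft'
```

```text
time: 13.72
tool_pos: [610.9, 100.8, 115.1]
ft_force: [-0.3, 0.7, 0.1]
```

```bash
python3 -m handwheel '[[0.5,0,-0.1,0,0,0,0],[0.5,0,0,0,0,0,0]]'| egrep 'time|pos|ft'
```

```text
time: 13.88
tool_pos: [610.9, 99.7, 115.1]
ft_force: [0.7, -0.6, 0.6]
```

```bash
python3 -m handwheel '[[0.5,0,-0.1,0,0,0,0],[0.5,0,-0.1,0,0,0,0],[0.5,0,0,0,0,0,0]]'| egrep 'time|pos|ft'
```

```text
time: 14.13
tool_pos: [611.0, 97.7, 115.1]
ft_force: [0.1, 1.3, 0.2]
```

```bash
python3 -m handwheel '[[0.5,0,-0.1,0,0,0,0],[0.5,0,0,0,0,0,0]]'| egrep 'time|pos|ft'
```

```text
time: 14.3
tool_pos: [611.1, 96.7, 115.1]
ft_force: [-0.2, -0.5, 0.1]
```

```bash
python3 -m handwheel '[[0.5,0,-0.1,0,0,0,0],[0.5,0,0,0,0,0,0]]'| egrep 'time|pos|ft'
```

```text
time: 14.47
tool_pos: [611.1, 95.7, 115.1]
ft_force: [-0.3, 0.9, 0.8]
```

```bash
python3 -m handwheel '[[0.5,0,-0.1,0,0,0,0],[0.5,0,0,0,0,0,0]]'| egrep 'time|pos|ft'
```

```text
time: 14.63
tool_pos: [611.2, 94.7, 115.1]
ft_force: [0.7, 0.9, -0.0]
```

```bash
python3 -m handwheel '[[0.5,0,-0.06,0,0,0,0],[0.5,0,0,0,0,0,0]]'| egrep 'time|pos|ft'
```

```text
time: 14.8
tool_pos: [611.2, 94.2, 115.1]
ft_force: [-0.2, 0.1, -0.0]
```

```bash
python3 -m handwheel '[[0.5,0,-0.06,0,0,0,0],[0.5,0,0,0,0,0,0]]'| egrep 'time|pos|ft'
```

```text
time: 14.97
tool_pos: [611.2, 93.6, 115.1]
ft_force: [0.0, 0.6, -0.1]
```

```bash
python3 -m handwheel '[[0.5,0,-0.05,0,0,0,0],[0.5,0,0,0,0,0,0]]'| egrep 'time|pos|ft'
```

```text
time: 15.13
tool_pos: [611.2, 93.1, 115.1]
ft_force: [0.0, 0.2, -0.3]
```

```bash
python3 -m handwheel '[[0.5,0,-0.06,0,0,0,0],[0.5,0,0,0,0,0,0]]'| egrep 'time|pos|ft'
```

```text
time: 15.3
tool_pos: [611.2, 92.7, 115.1]
ft_force: [-0.1, 1.9, 0.0]
```

```bash
python3 -m handwheel '[[0.5,0,-0.06,0,0,0,0],[0.5,0,0,0,0,0,0]]'| egrep 'time|pos|ft'
```

```text
time: 15.47
tool_pos: [611.2, 92.2, 115.1]
ft_force: [0.2, 2.3, -0.1]
```

```bash
python3 -m handwheel '[[0.5,0,-0.06,0,0,0,0],[0.5,0,0,0,0,0,0]]'| egrep 'time|pos|ft'
```

```text
time: 15.63
tool_pos: [611.2, 91.7, 115.1]
ft_force: [-1.0, 5.0, 0.5]
```

```bash
python3 -m handwheel '[[0.5,0,-0.03,0,0,0,0],[0.5,0,0,0,0,0,0],[0.5,0,0,0,0,0,0]]'| egrep 'time|pos|ft'
```

```text
time: 15.88
tool_pos: [611.3, 91.4, 115.1]
ft_force: [-0.4, 4.8, -0.3]
```

Left spindle is done: firm on both sides, with about 18 mm of play. Now over to the right spindle.

```bash
python3 -m handwheel '[[0.5,0,0.4,0,0,0,0],[0.5,0,0.8,0,0,0,0],[0.5,0,0.8,0,0,0,0],[0.5,0,0.8,0,0,0,0],[0.5,0,0,0,0,0,0],[0.5,0,0,-2,0,0,0],[0.5,0,0,-2,0,0,0],[0.5,0,0,-2,0,0,0],[0.5,0,0,-0.5,0,0,0]]'| egrep 'time|pos|ft'
python3 -m handwheel '[[0.5,0,-3,0,0,0,0],[0.5,0,-3,0,0,0,0],[0.5,0,-3,0,0,0,0],[0.5,0,-3,0,0,0,0],[0.5,0,-3,0,0,0,0],[0.5,0,-2.5,0,0,0,0],[0.5,0,-0.5,0,0,0,0],[0.5,0,0,0,0,0,0],[0.5,0,0,0,0,0,0]]'| egrep 'time|pos|ft'
python3 - <<'E'
from h import *
p=snapshot('scene'); save(p,'g1.png')
print([(np.round(x['location']).tolist(),round(x['conf'],2)) for x in place_of(p,'knob_right')])
p=snapshot('scene')
print([(np.round(x['location']).tolist(),round(x['conf'],2)) for x in place_of(p,'knob_left')])
E
```

```text
time: 16.63
tool_pos: [612.1, 119.4, 184.2]
ft_force: [0.2, 0.4, 1.2]
time: 17.38
tool_pos: [616.9, -60.5, 179.4]
ft_force: [0.1, 0.8, 1.3]
[([616.0, -60.0, 147.0], 0.46)]
[([610.0, 126.0, 150.0], 0.54)]
```

```bash
python3 -m handwheel '[[0.5,0,0,2,0,0,0],[0.5,0,0,2,0,0,0],[0.5,0,0,1.6,0,0,0],[0.5,0,0,0.8,0,0,0],[0.5,0,0.4,0,0,0,0],[0.5,0,0.4,0,0,0,0],[0.5,0,0.3,0,0,0,0],[0.5,0,0,0,0,0,0],[0.5,0,0,0,0,0,0]]'| egrep 'time|pos|ft'
python3 -m handwheel '[[0.5,0,0.05,0,0,0,0],[0.5,0,0.05,0,0,0,0],[0.5,0,0,0,0,0,0]]'| egrep 'time|pos|ft'
```

```text
time: 18.33
tool_pos: [617.6, -49.5, 117.5]
ft_force: [0.1, -0.3, -0.7]
time: 18.58
tool_pos: [616.9, -48.9, 116.4]
ft_force: [-0.3, -0.2, -0.2]
```

```bash
python3 -m handwheel '[[0.5,0,0.05,0,0,0,0],[0.5,0,0.05,0,0,0,0],[0.5,0,0,0,0,0,0]]'| egrep 'time|pos|ft'
```

```text
time: 18.83
tool_pos: [616.6, -47.8, 116.0]
ft_force: [-0.7, 0.7, -1.3]
```

```bash
python3 -m handwheel '[[0.5,0,0.05,0,0,0,0],[0.5,0,0.05,0,0,0,0],[0.5,0,0,0,0,0,0]]'| egrep 'time|pos|ft'
```

```text
time: 19.08
tool_pos: [616.6, -46.7, 116.1]
ft_force: [0.5, -0.1, -0.0]
```

```bash
python3 -m handwheel '[[0.5,0,0.05,0,0,0,0],[0.5,0,0,0,0,0,0],[0.5,0,0,0,0,0,0]]'| egrep 'time|pos|ft'
```

```text
time: 19.33
tool_pos: [616.6, -46.3, 116.1]
ft_force: [-0.5, 0.2, -0.3]
```

```bash
python3 -m handwheel '[[0.5,0,0.05,0,0,0,0],[0.5,0,0.05,0,0,0,0],[0.5,0,0,0,0,0,0]]'| egrep 'time|pos|ft'
```

```text
time: 19.58
tool_pos: [616.5, -45.2, 116.1]
ft_force: [-0.2, 0.4, -0.0]
```

```bash
python3 -m handwheel '[[0.5,0,0.05,0,0,0,0],[0.5,0,0.05,0,0,0,0],[0.5,0,0,0,0,0,0]]'| egrep 'time|pos|ft'
```

```text
time: 19.83
tool_pos: [616.5, -44.2, 116.1]
ft_force: [0.4, 0.0, 1.2]
```

```bash
python3 -m handwheel '[[0.5,0,0.05,0,0,0,0],[0.5,0,0.05,0,0,0,0],[0.5,0,0,0,0,0,0]]'| egrep 'time|pos|ft'
```

```text
time: 20.08
tool_pos: [616.5, -43.2, 116.1]
ft_force: [0.8, -0.0, -1.3]
```

```bash
python3 -m handwheel '[[0.5,0,0.05,0,0,0,0],[0.5,0,0,0,0,0,0]]'| egrep 'time|pos|ft'
```

```text
time: 20.25
tool_pos: [616.5, -42.8, 116.1]
ft_force: [0.2, 0.5, -0.3]
```

```bash
python3 -m handwheel '[[0.5,0,0.07,0,0,0,0],[0.5,0,0,0,0,0,0]]'| egrep 'time|pos|ft'
```

```text
time: 20.42
tool_pos: [616.4, -42.1, 116.1]
ft_force: [0.0, 0.2, 0.0]
```

```bash
python3 -m handwheel '[[0.5,0,0.07,0,0,0,0],[0.5,0,0,0,0,0,0]]'| egrep 'time|pos|ft'
```

```text
time: 20.58
tool_pos: [616.4, -41.5, 116.1]
ft_force: [-0.3, -1.1, 0.4]
```

```bash
python3 -m handwheel '[[0.5,0,0.05,0,0,0,0],[0.5,0,0,0,0,0,0]]'| egrep 'time|pos|ft'
```

```text
time: 20.75
tool_pos: [616.4, -41.0, 116.1]
ft_force: [0.9, -1.2, 0.6]
```

```bash
python3 -m handwheel '[[0.5,0,0.06,0,0,0,0],[0.5,0,0,0,0,0,0]]'| egrep 'time|pos|ft'
```

```text
time: 20.92
tool_pos: [616.4, -40.4, 116.1]
ft_force: [0.6, -1.5, -0.6]
```

```bash
python3 -m handwheel '[[0.5,0,0.06,0,0,0,0],[0.5,0,0,0,0,0,0]]'| egrep 'time|pos|ft'
```

```text
time: 21.08
tool_pos: [616.4, -39.9, 116.1]
ft_force: [-0.4, -2.8, 0.8]
```

```bash
python3 -m handwheel '[[0.5,0,0.03,0,0,0,0],[0.5,0,0,0,0,0,0],[0.5,0,0,0,0,0,0]]'| egrep 'time|pos|ft'
```

```text
time: 21.33
tool_pos: [616.4, -39.6, 116.1]
ft_force: [0.3, -4.0, 0.2]
```

```bash
python3 -m handwheel '[[0.5,0,0.04,0,0,0,0],[0.5,0,0,0,0,0,0],[0.5,0,0,0,0,0,0]]'| egrep 'time|pos|ft'
python3 -m handwheel '[[0.5,0,0,0,0,0,0]]'| egrep 'time|pos|ft'
```

```text
time: 21.58
tool_pos: [616.3, -39.1, 116.1]
ft_force: [0.4, -3.9, -0.2]
time: 21.67
tool_pos: [616.3, -39.1, 116.1]
ft_force: [1.6, -3.6, 0.6]
```

```bash
python3 -m handwheel '[[0.5,0,0.04,0,0,0,0],[0.5,0,0,0,0,0,0],[0.5,0,0,0,0,0,0]]'| egrep 'time|pos|ft'
python3 -m handwheel '[[0.5,0,0,0,0,0,0]]'| egrep 'time|pos|ft'
```

```text
time: 21.92
tool_pos: [616.3, -38.7, 116.1]
ft_force: [0.5, -3.7, 1.1]
time: 22.0
tool_pos: [616.3, -38.7, 116.1]
ft_force: [-0.4, -3.5, 0.5]
```

```bash
python3 -m handwheel '[[0.5,0,0.04,0,0,0,0],[0.5,0,0,0,0,0,0]]'| egrep 'time|pos|ft'
python3 -m handwheel '[[0.5,0,0,0,0,0,0]]'| egrep 'time|pos|ft'
```

```text
time: 22.17
tool_pos: [616.3, -38.3, 116.1]
ft_force: [-0.2, -4.9, -0.9]
time: 22.25
tool_pos: [616.3, -38.3, 116.1]
ft_force: [0.3, -4.7, 0.2]
```

Left side is firm at once, at about 4.8 N. Now the right side of this spindle.

```bash
python3 -m handwheel '[[0.5,0,-0.3,0,0,0,0],[0.5,0,-0.6,0,0,0,0],[0.5,0,-0.8,0,0,0,0],[0.5,0,-0.8,0,0,0,0],[0.5,0,-0.6,0,0,0,0],[0.5,0,-0.3,0,0,0,0],[0.5,0,0,0,0,0,0],[0.5,0,0,0,0,0,0]]'| egrep 'time|pos|ft'
python3 -m handwheel '[[0.5,0,-0.06,0,0,0,0],[0.5,0,-0.06,0,0,0,0],[0.5,0,0,0,0,0,0]]'| egrep 'time|pos|ft'
```

```text
time: 22.92
tool_pos: [617.6, -72.4, 116.1]
ft_force: [0.1, -0.6, 0.7]
time: 23.17
tool_pos: [617.6, -73.2, 116.1]
ft_force: [-0.3, 0.2, 0.4]
```

```bash
python3 -m handwheel '[[0.5,0,-0.05,0,0,0,0],[0.5,0,-0.05,0,0,0,0],[0.5,0,0,0,0,0,0]]'| egrep 'time|pos|ft'
```

```text
time: 23.42
tool_pos: [617.7, -74.4, 116.1]
ft_force: [-0.3, 0.5, -0.5]
```

```bash
python3 -m handwheel '[[0.5,0,-0.05,0,0,0,0],[0.5,0,-0.05,0,0,0,0],[0.5,0,0,0,0,0,0]]'| egrep 'time|pos|ft'
```

```text
time: 23.67
tool_pos: [617.7, -75.5, 116.1]
ft_force: [0.3, 0.2, -1.0]
```

```bash
python3 -m handwheel '[[0.5,0,-0.07,0,0,0,0],[0.5,0,0,0,0,0,0]]'| egrep 'time|pos|ft'
```

```text
time: 23.83
tool_pos: [617.8, -76.2, 116.1]
ft_force: [0.4, 0.6, 0.6]
```

```bash
python3 -m handwheel '[[0.5,0,-0.07,0,0,0,0],[0.5,0,0,0,0,0,0]]'| egrep 'time|pos|ft'
```

```text
time: 24.0
tool_pos: [617.8, -77.0, 116.1]
ft_force: [-0.0, -0.2, -0.3]
```

```bash
python3 -m handwheel '[[0.5,0,-0.07,0,0,0,0],[0.5,0,0,0,0,0,0]]'| egrep 'time|pos|ft'
```

```text
time: 24.17
tool_pos: [617.8, -77.6, 116.1]
ft_force: [0.3, -0.6, 0.4]
```

```bash
python3 -m handwheel '[[0.5,0,-0.07,0,0,0,0],[0.5,0,0,0,0,0,0]]'| egrep 'time|pos|ft'
```

```text
time: 24.33
tool_pos: [617.8, -78.3, 116.1]
ft_force: [-0.2, 1.7, -1.4]
```

```bash
python3 -m handwheel '[[0.5,0,-0.07,0,0,0,0],[0.5,0,0,0,0,0,0]]'| egrep 'time|pos|ft'
```

```text
time: 24.5
tool_pos: [617.9, -78.8, 116.1]
ft_force: [0.9, 0.9, 0.8]
```

```bash
python3 -m handwheel '[[0.5,0,-0.06,0,0,0,0],[0.5,0,0,0,0,0,0]]'| egrep 'time|pos|ft'
```

```text
time: 24.67
tool_pos: [617.9, -79.4, 116.1]
ft_force: [0.2, 1.9, -0.4]
```

```bash
python3 -m handwheel '[[0.5,0,-0.06,0,0,0,0],[0.5,0,0,0,0,0,0]]'| egrep 'time|pos|ft'
```

```text
time: 24.83
tool_pos: [617.9, -80.0, 116.1]
ft_force: [-0.1, 1.5, -0.4]
```

```bash
python3 -m handwheel '[[0.5,0,-0.06,0,0,0,0],[0.5,0,0,0,0,0,0]]'| egrep 'time|pos|ft'
```

```text
time: 25.0
tool_pos: [617.9, -80.5, 116.1]
ft_force: [-0.3, 2.7, -0.4]
```

```bash
python3 -m handwheel '[[0.5,0,-0.06,0,0,0,0],[0.5,0,0,0,0,0,0]]'| egrep 'time|pos|ft'
```

```text
time: 25.17
tool_pos: [617.9, -81.1, 116.0]
ft_force: [-1.0, 3.7, 0.4]
```

```bash
python3 -m handwheel '[[0.5,0,-0.05,0,0,0,0],[0.5,0,0,0,0,0,0]]'| egrep 'time|pos|ft'
```

```text
time: 25.33
tool_pos: [617.9, -81.6, 116.0]
ft_force: [0.2, 4.7, -0.2]
```

```bash
python3 -m handwheel '[[0.5,0,-0.04,0,0,0,0],[0.5,0,0,0,0,0,0]]'| egrep 'time|pos|ft'
```

```text
time: 25.5
tool_pos: [618.0, -82.0, 116.0]
ft_force: [-0.1, 4.8, 0.0]
```

Right spindle is firm on both sides without play, so the left one is worn. Going to the robot side of the left lever with the fingers shut.

```bash
python3 -m handwheel '[[0.5,0,-0.02,0,0,0,0],[0.5,0,0,0,0,0,0]]'| egrep 'time|pos|ft'
python3 -m handwheel '[[0.5,0,0.4,0,0,0,0],[0.5,0,0.9,0,0,0,0],[0.5,0,0.8,0,0,0,0],[0.5,0,0,0,0,0,0],[0.5,0,0,-2,0,0,0],[0.5,0,0,-2,0,0,0],[0.5,0,0,-2,0,0,0],[0.5,0,0,-0.5,0,0,0]]'| egrep 'time|pos|ft'
python3 -m handwheel '[[-1,2.64,2.28,0,0,0,0],[-1,2.64,2.28,0,0,0,0],[-1,2.64,2.28,0,0,0,0],[-1,2.64,2.28,0,0,0,0],[-1,2.64,2.28,0,0,0,0],[-1,2.64,2.28,0,0,0,0],[-1,2.64,2.28,0,0,0,0],[-1,2.64,2.28,0,0,0,0],[-1,0,0,0,0,0,0],[-1,0,0,0,0,0,0]]'
python3 - <<'E'
from h import *
p=snapshot('scene'); b=p['image'][120:220,170:300]
cv2.imwrite('pics/c6.png',cv2.resize(cv2.cvtColor(b,cv2.COLOR_RGB2BGR),None,fx=6,fy=6,interpolation=cv2.INTER_CUBIC))
print(place_of(p,'lever_left_tip')[0]['location'], proj(p,sense()['tool_pos']))
E
```

```text
time: 25.67
tool_pos: [618.0, -82.2, 116.0]
ft_force: [0.2, 5.3, -0.8]
time: 26.33
tool_pos: [619.1, -61.8, 185.3]
ft_force: [0.2, -0.2, 1.1]
time: 27.17
tool_pos: [398.2, 113.5, 180.7]
tcp_rot: [-180.0, 0.0, -177.6]
ft_force: [-0.1, -0.2, 1.0]
finger_gap: 0.2
grip_force: 0.0
[459.0, 117.1, 126.6] [202.06400452 181.66111588]
```

View pics/c6.png

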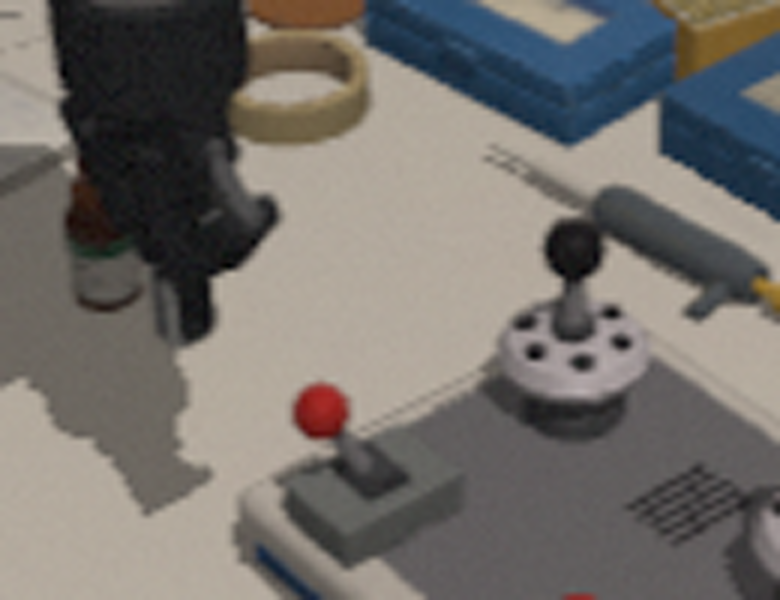

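The closed tips are at crop (188,335), about 18–20 mm above the nominal TCP again. The red ball is at (321,410), in line ahead. Descending so the tips end at about z=113, then pushing.

```bash
python3 -m handwheel '[[-1,0,0,2.5,0,0,0],[-1,0,0,2.5,0,0,0],[-1,0,0,2.5,0,0,0],[-1,0,0,1.1,0,0,0],[-1,0,0,0,0,0,0],[-1,-1,0,0,0,0,0],[-1,-1,0,0,0,0,0],[-1,-0.5,0,0,0,0,0],[-1,0,0,0,0,0,0],[-1,0,0,0,0,0,0]]'| egrep 'time|pos|ft'
python3 -m handwheel '[[-1,-0.4,0,0,0,0,0],[-1,-0.4,0,0,0,0,0],[-1,-0.4,0,0,0,0,0],[-1,-0.4,0,0,0,0,0],[-1,-0.4,0,0,0,0,0]]'| egrep 'time|pos|ft'
python3 -m handwheel '[[-1,-0.4,0,0,0,0,0],[-1,-0.4,0,0,0,0,0],[-1,-0.4,0,0,0,0,0],[-1,-0.4,0,0,0,0,0],[-1,-0.4,0,0,0,0,0]]'| egrep 'time|pos|ft'
python3 - <<'E'
from h import *
p=snapshot('scene'); b=p['image'][120:220,170:300]
cv2.imwrite('pics/c7.png',cv2.resize(cv2.cvtColor(b,cv2.COLOR_RGB2BGR),None,fx=6,fy=6,interpolation=cv2.INTER_CUBIC))
E
```

```text
time: 28.1
tool_pos: [424.7, 113.5, 95.9]
ft_force: [0.3, -0.7, -0.1]
time: 28.52
tool_pos: [444.1, 114.5, 95.1]
ft_force: [-1.9, 0.3, 1.0]
time: 28.93
tool_pos: [464.5, 115.2, 95.1]
ft_force: [-2.4, -0.1, 1.0]
```

View pics/c7.png

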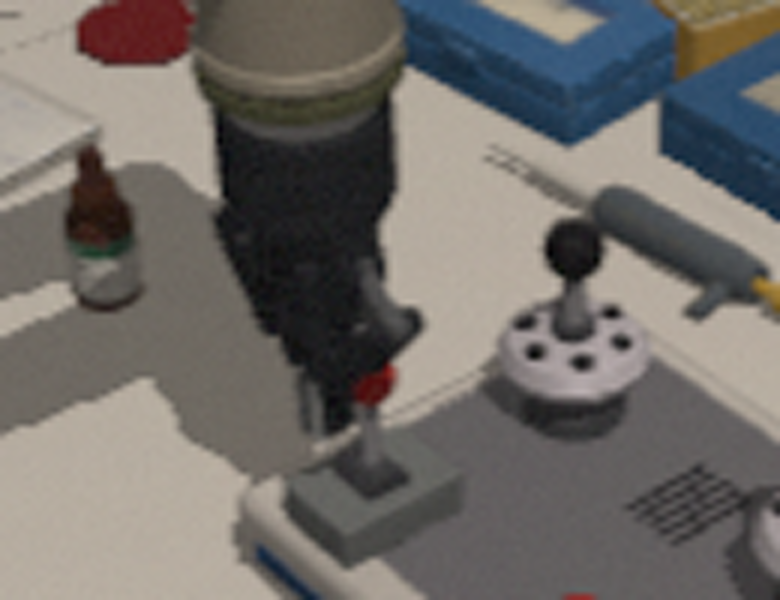

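The ball at crop (375,382) moves ahead of the fingers and the lever is upright. Continuing to the stop.

```bash
python3 -m handwheel '[[-1,-0.4,0,0,0,0,0],[-1,-0.4,0,0,0,0,0],[-1,-0.4,0,0,0,0,0],[-1,-0.4,0,0,0,0,0],[-1,-0.4,0,0,0,0,0],[-1,-0.3,0,0,0,0,0],[-1,0,0,0,0,0,0]]'| egrep 'time|pos|ft'
python3 -m handwheel '[[-1,-0.1,0,0,0,0,0],[-1,-0.1,0,0,0,0,0],[-1,0,0,0,0,0,0]]'| egrep 'time|pos|ft'
```

```text
time: 29.57
tool_pos: [487.6, 116.1, 95.0]
ft_force: [0.4, 0.1, -0.0]
time: 29.82
tool_pos: [489.0, 116.2, 95.0]
ft_force: [-0.8, -0.3, -0.8]
```

```bash
python3 -m handwheel '[[-1,-0.1,0,0,0,0,0],[-1,-0.1,0,0,0,0,0],[-1,0,0,0,0,0,0]]'| egrep 'time|pos|ft'
```

```text
time: 30.07
tool_pos: [491.1, 116.3, 95.1]
ft_force: [-1.1, 0.5, -1.1]
```

```bash
python3 -m handwheel '[[-1,-0.1,0,0,0,0,0],[-1,-0.1,0,0,0,0,0],[-1,0,0,0,0,0,0]]'| egrep 'time|pos|ft'
```

```text
time: 30.32
tool_pos: [492.3, 116.3, 94.9]
ft_force: [-4.8, 0.3, 1.5]
```

```bash
python3 -m handwheel '[[-1,-0.1,0,0,0,0,0],[-1,-0.1,0,0,0,0,0],[-1,0,0,0,0,0,0]]'| egrep 'time|pos|ft'
```

```text
time: 30.57
tool_pos: [492.5, 116.3, 94.7]
ft_force: [-15.5, -0.1, 8.2]
```

```bash
python3 -m handwheel '[[-1,-0.1,0,0,0,0,0],[-1,0,0,0,0,0,0]]'| egrep 'time|pos|ft'
```

```text
time: 30.73
tool_pos: [492.6, 116.3, 94.7]
ft_force: [-19.7, -2.0, 13.9]
```

At the hard stop, where predicted. Backing off, rising and checking.

```bash
python3 -m handwheel '[[-1,0.5,0,0,0,0,0],[-1,2,0,0,0,0,0],[-1,3,0,0,0,0,0],[-1,3,0,0,0,0,0],[-1,2,0,-1,0,0,0],[-1,0,0,-3,0,0,0],[-1,0,0,-3,0,0,0],[-1,0,3,-2,0,0,0],[-1,0,3,0,0,0,0],[-1,0,3,0,0,0,0],[-1,0,3,0,0,0,0],[-1,0,0,0,0,0,0]]'| egrep 'time|pos|ft'
python3 - <<'E'
from h import *
p=snapshot('scene'); b=p['image'][120:240,170:330]
cv2.imwrite('pics/c8.png',cv2.resize(cv2.cvtColor(b,cv2.COLOR_RGB2BGR),None,fx=5,fy=5,interpolation=cv2.INTER_CUBIC))
for q in ['lever_left_tip','lever_right_tip','knob_left','knob_right','brown_bottle','specimen_cup']: print(q,[(np.round(a['location']).tolist(),round(a['conf'],2)) for a in place_of(p,q)[:2]])
E
```

```text
time: 31.73
tool_pos: [386.4, 236.6, 185.9]
ft_force: [0.5, -0.8, -0.2]
lever_left_tip [([514.0, 119.0, 126.0], 0.6)]
lever_right_tip [([464.0, -61.0, 131.0], 0.54)]
knob_left [([607.0, 121.0, 146.0], 0.42), ([567.0, 28.0, -2.0], 0.28)]
knob_right [([617.0, -60.0, 147.0], 0.64)]
brown_bottle [([510.0, 411.0, -5.0], 0.74)]
specimen_cup [([518.0, -325.0, -2.0], 0.72), ([518.0, 121.0, 128.0], 0.65)]
```

View pics/c8.png

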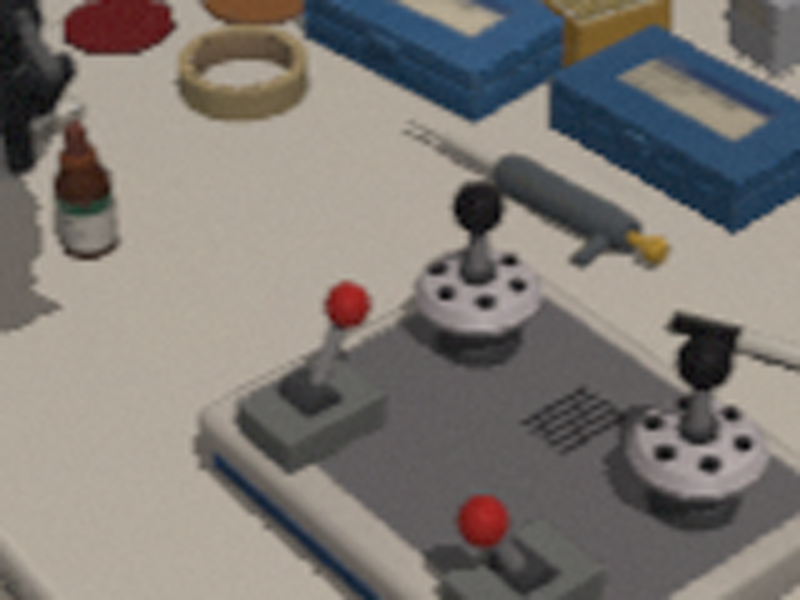

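The left lever's ball at crop (348,305) now leans fully away, at world x of about 515. The right lever at (483,520) still leans toward the robot, both spindles are upright, and the gripper is clear.

```bash
python3 -c "
from bench import hand_in; print(hand_in())"
```

```text
the job is handed in; nothing more can be done
None
```

The left spindle is the worn one (about 9 mm of free play each way) and its lever is locked out; the right spindle was firm at once both ways, each push peaked at about 5 to 6 N, and the job is handed in with the other lever and bystanders as they were.

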